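# Wedge the rocking case

### The job

The low grey steel case on the bench rocks, because the foot under its near right corner (the right-hand end of its front with the two catches) is screwed in too far and has seized. With the fingertips, push the wooden wedge thin end first in under that foot until the case stands firm and level, without picking the wedge up, lifting the case or shoving it along, and leave the other things alone. Then press down firmly (about 15 N) on the lid right over that corner to feel that it no longer gives, and finish while still pressing there.

Things in the scene. Friction and masses are not known exactly. Their poses are not given: they have to be found in the camera images.
- case: Low grey steel case, closed box 180 (x) x 260 (y) x 60 mm on four rubber feet, loose, 3.2 to 5 kg. Origin on the bench under its centre, z up: underside at z = 24, top of the lid at 84 mm. Its front (own -x, two catches) faces the robot, its +y is to the robot's left. Feet: discs 26 mm across, 6 mm thick, centred at x = +-73, y = +-113 mm. At the start it stands level on three of them.
- press_point (a point): Point on top of the case's lid (z = 84 mm in its frame), straight above the centre of the short near right foot (x = -73, y = -113 mm). That foot hangs 10.5 to 15.5 mm above the bench (differs each time; stiff, cannot be moved): 4 to 7 N pressed here tip the case until the foot meets the bench. Axes as the case's.
- wedge: Loose wooden wedge, 28 wide (x) x 100 long (y) mm, 0.03 kg, flat underside; 8 mm thick at its thin end (-y) rising evenly to 22 mm at its thick end (+y). Origin at the centre of its underside. At the start it lies flat before the case, thin end roughly toward the short foot, 5 mm or more clear of the case's front.
- wedge_tip (a point): On the wedge: middle of its thin end, on the underside (y = -50 mm), axes as the wedge's.
- wedge_head (a point): On the wedge: middle of the upright end face of its thick end (y = +50 mm), 11 mm above the underside; the place to push, along the wedge's -y.
- nut: Bystander: steel collet nut, 28 x 24 x 24 mm, on the bench to the right of the work, origin under its centre. Stays where it is.
- block: Bystander: wooden offcut, 35 x 50 x 30 mm, on the bench to the right of the work, origin under its centre. Stays where it is.
- can: Bystander: black spray can with a red band, diameter 53, 162 mm high, standing on the bench to the right, origin under its centre. Stays where it is.
There are look-alikes about, which are no part of the job. What is shaped like the wedge but black is not meant.

How it is judged:
By the outcome, as a careful person would: the job done as asked, in the order asked, and still so for the second after the job is handed in, while the arm keeps its last pose, push and grip.
It also fails if it takes over 67 s, if anything falls off the work surface, if the arm or the gripper's body presses on something with over 40 N, if the wrist force passes 120 N, or if a joint passes its speed limit or range.

### The arm

A 6-joint arm with a two-finger parallel gripper is mounted at the origin on a cart in front of the work surface, level with it; the furniture and walls round the work are solid. World frame = base frame: x ahead of the robot, y to its left, z up, the work surface at z = 0. Lengths are in mm, angles in degrees, forces in N, time in s.
With the tool pointing down it reaches from about 300 to 850 mm from the base axis. Payload 4.2 kg.
Tool frame: the origin (TCP) lies at the very end of the fingers, on their centre line; the grasp point (between the pads) lies 19 mm behind it (env.grip_depth is the distance from the TCP to the grasp point, in mm); z points along the fingers, y is the line along which they close (so a half turn about z gives the same grasp; the last joint's range is limited). The gripper opens to 91 mm and grips with 3 to 60 N. Pads are 32 mm wide; open, the fingers measure 118 mm over their backs; the gripper's body (76 mm by 178 mm) begins 60 mm behind the grasp point.
Start: joints at [62.51, 18.312, 89.639, -0, 72.044, -1.146], TCP at [255.172, 515.297, 213.976] pointing down, gripper open.
Joint ranges: [-177.97, 177.97], [-48.28, 115.42], [12.27, 149.76], [-77.06, 257.06], [2.81, 150.46], [-146.56, 146.56]. Speed limits (degrees/s): [147.25, 147.25, 180, 180, 180, 180].

### API

Orientations are given as [roll, pitch, yaw] about the fixed x, y, z axes, in that order (R = Rz(yaw) Ry(pitch) Rx(roll)).
In Python, from workcell import env, cams gives the robot as it stands.
- The arm moves only by the tool apply_moves, never from a script. Its argument "deltas" is a list of rows, each a list of 5 numbers: the shift along the tool's x, y, z in m, then the turn about the tool's z in rad, then the opening, from -1 (shut) to 1 (fully open), so that 0 is half open. In form: [[tx, ty, tz, roll, gripper], ...]. A call has 1 to 5 rows; each row is the pose to reach, as a shift and turn from the pose commanded when the call began, along the tool's axes at that moment; what a row does not reach only later rows make up. A row lasts 1/10 s, in which the tool goes at most 50 mm and 8.59 degrees, less where a joint would pass 70% of its speed; a pose out of reach is approached as far as the arm can. A call with a gripper value outside its range is refused whole. The fingers move at their own pace and stop on an object; "grip_force" is the grip in N (left out, the last holds). Time passes only in rows, so rows that repeat a pose let the fingers close. It gives the time, the measured TCP pose, the force, the opening and the grip force at its end, in the units of the state.
- env.state(): the state, without advancing time (a new reading comes with each control period).
- cams.grab_frame(name): name is "scene" or "top" or "wrist"; returns the picture (480x640x3 uint8, blue, green, red); there is no depth.
- cams.get_calibration(name): a dict with "mtx" (3x3 intrinsics, pixels), "eye" and "attitude" of the camera in the world; the wrist camera has in their place "tool_from_camera" (4x4, takes a point from camera to tool coordinates, whose origin is the TCP and whose axes are the flange's). Camera axes: x right, y down, z forward; pixel columns grow to the right and rows downward; lengths in mm; the calibration is good to about 2 mm. A picture is of the moment at which its call begins: read the wrist's pose just before it. get_calibration takes no time and is no camera call.
- env.job_done(): hands the job in; it is judged then, once.
The state is a dict: "time_s": time; "qpos": joint angles; "qvel": joint speeds; "effort": joint torques, N m; "ee_pos": TCP position; "ee_rot": TCP orientation; "force": force on the tool from outside, world axes, zero at the start; "torque": the same for the moment, N m; "gripper_width": finger opening in mm; "gripper_force": force on a finger pad.
Only numpy, scipy, OpenCV 4.12 (cv2) and the standard library are available. Lean on these libraries where they do the work, as an engineer would, in place of code of your own. Each camera call takes 0.05 s, during which the arm holds its last target. There are 200 camera calls.

## Working session

There is one attempt and no reset: what is moved stays moved. The work goes in short steps, Python scripts to look and compute and a tool call to move; the robot and the scene stay as the last step left them, time stands still between calls to the robot, and variables do not carry over. Pictures are saved under pics/ and viewed, at most 10 in all, crops included, and the job is handed in when it is done.

Besides the shell and the picture viewer there is one more tool, called by a JSON object that holds its "op" and its "data", one argument or row to a line. apply_moves: Moves the arm, as the interface text tells. Its arguments: {"type":"object","properties":{"deltas":{"type":"array"},"grip_force":{"type":"number"}},"required":["deltas"]}

```bash
mkdir -p pics; cat > h.py <<'E'
import numpy as np, cv2
from scipy.spatial.transform import Rotation as R
from workcell import env, cams
def snap(n,f):
    s=env.state(); im=cams.grab_frame(n); cv2.imwrite('pics/'+f,im); return im,s
E
python3 - <<'E'
from h import *
for n in('scene','top'):
    snap(n,n+'1.png'); print(n,cams.get_calibration(n))
print(cams.get_calibration('wrist')); print(env.state())
E
```

```text
scene {'mtx': array([[556.75894766,   0.        , 326.22704524],
       [  0.        , 556.75894766, 244.13134742],
       [  0.        ,   0.        ,   1.        ]]), 'eye': array([-138.28137777, -764.20185408,  736.59070568]), 'attitude': array([-124.43242369,    0.7969093 ,  -46.60818153])}
top {'mtx': array([[618.35247552,   0.        , 316.87676507],
       [  0.        , 618.35247552, 238.81389418],
       [  0.        ,   0.        ,   1.        ]]), 'eye': array([ 424.7343159 ,  -96.57914278, 1510.94955217]), 'attitude': array([-1.74183419e+02, -1.58395790e-01, -8.85869200e+01])}
{'mtx': array([[355.20785269,   0.        , 315.51552789],
       [  0.        , 355.20785269, 238.56238519],
       [  0.        ,   0.        ,   1.        ]]), 'tool_from_camera': array([[-1.46279260e-03, -9.55086165e-01, -2.96324617e-01,
         8.39285060e+01],
       [ 9.99998717e-01, -1.59043775e-03,  1.89705360e-04,
        -3.45101472e-01],
       [-6.52470821e-04, -2.96323959e-01,  9.55087266e-01,
        -1.71766465e+02],
       [ 0.00000000e+00,  0.00000000e+00,  0.00000000e+00,
         1.00000000e+00]])}
{'time_s': 0.1, 'qpos': array([ 6.25105428e+01,  1.83483871e+01,  8.96982869e+01, -4.73651501e-04,
        7.20429785e+01, -1.14618327e+00]), 'qvel': array([-0.08880434, -0.04742793, -0.18102037,  0.00765319,  0.02498896,
        0.00932733]), 'effort': array([-1.47252563e-04, -4.13338745e+01, -2.32508433e+01,  7.27748475e-02,
        4.22402588e-02, -5.33983268e-05]), 'ee_pos': array([254.95785371, 514.89800711, 213.20789469]), 'ee_rot': array([-1.79910356e+02, -1.34308938e-03,  1.53656871e+02]), 'force': array([ 0.16589741, -0.04793338, -0.13373083]), 'torque': array([0.01264439, 0.0280666 , 0.0038115 ]), 'gripper_force': 0.0, 'gripper_width': 91.40999614271573}
```

View pics/scene1.png

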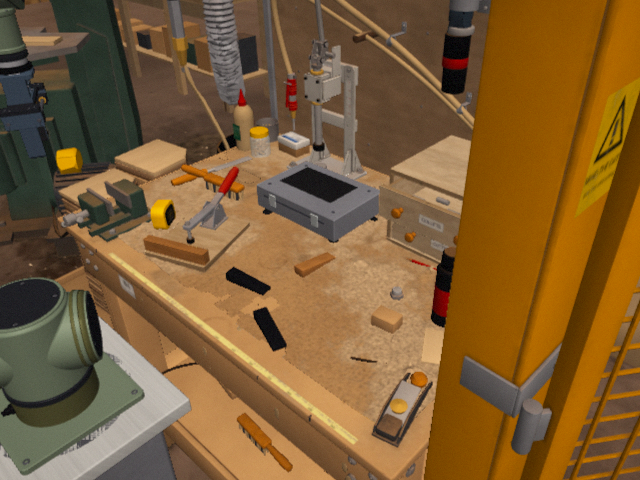

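View pics/top1.png

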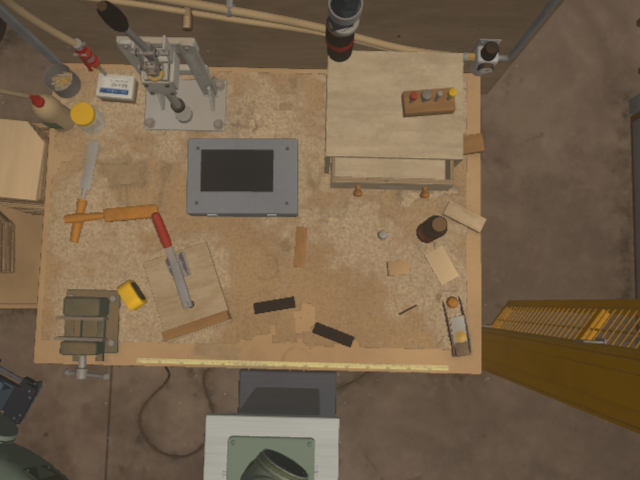

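Candidates: the wooden wedge at scene (315,264) / top (301,246). The black look-alikes are at scene (248,281) and (269,328), and the offcut block is at scene (387,318). By the description I choose the wooden one next to the case, and check it in a close crop.

```bash
cat >> h.py <<'E'
def cal(n,s=None):
    c=cams.get_calibration(n)
    if n=='wrist':
        T=np.eye(4);T[:3,:3]=R.from_euler('xyz',s['ee_rot'],degrees=True).as_matrix();T[:3,3]=s['ee_pos'];T=T@c['tool_from_camera'];return c['mtx'],T[:3,:3],T[:3,3]
    return c['mtx'],R.from_euler('xyz',c['attitude'],degrees=True).as_matrix(),c['eye']
def ray(n,uv,z,s=None):
    K,Rm,e=cal(n,s); d=Rm@np.linalg.solve(K,[uv[0],uv[1],1]); return e+d*(z-e[2])/d[2]
def proj(n,p,s=None):
    K,Rm,e=cal(n,s); q=K@(Rm.T@(np.asarray(p,float)-e)); return q[:2]/q[2]
E
python3 - <<'E'
from h import *
a=cv2.imread('pics/top1.png')[125:275,180:330]; b=cv2.imread('pics/scene1.png')[150:300,240:390]
cv2.imwrite('pics/c1.png',cv2.resize(np.hstack([a,b]),None,fx=2.66,fy=2.66,interpolation=cv2.INTER_CUBIC))
for uv,z in [((301,246),15),((188,139),84),((298,139),84),((298,214),84),((188,215),84)]: print(uv,ray('top',uv,z))
E
```

```text
(301, 246) [558.68107338 -58.83954461  15.        ]
(188, 139) [798.98068143 212.5637731   84.        ]
(298, 139) [805.56567207 -46.60213235  84.        ]
(298, 214) [627.12433731 -51.55629873  84.        ]
(188, 215) [618.36242658 204.29112302  84.        ]
```

View pics/c1.png

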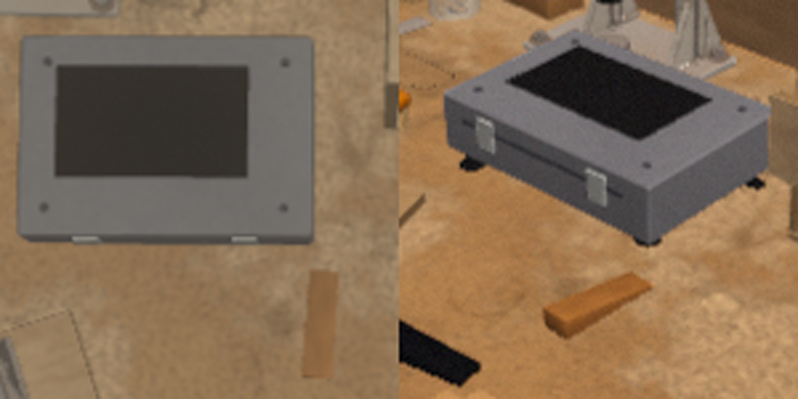

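The crop confirms it: the wooden wedge has its thin end up at crop (323,271), toward the case, and its thick end at (315,377). The short foot is at crop (648,240), under the right front corner. I'll move above and look from close by.

{"op": "apply_moves", "data": {
  "deltas": [
    [-0.03,-0.022,-0.03,0,-1],
    [-0.065,-0.05,-0.035,0,-1],
    [-0.1,-0.076,-0.037,0,-1],
    [-0.138,-0.104,-0.037,0,-1],
    [-0.176,-0.132,-0.037,0,-1]
  ]
}}

```text
time_s: 0.6
ee_pos: [354.6, 317.2, 250.8]
ee_rot: [-180.0, 0.0, 153.7]
force: [1.6, 0.3, -0.6]
gripper_width: 54.3
gripper_force: 0.0
```

{"op": "apply_moves", "data": {
  "deltas": [
    [-0.036,-0.027,0,0,-1],
    [-0.072,-0.054,0,0,-1],
    [-0.108,-0.081,0,0,-1],
    [-0.144,-0.108,0,0,-1],
    [-0.18,-0.135,0,0,-1]
  ]
}}

```text
time_s: 1.1
ee_pos: [456.0, 116.2, 250.8]
ee_rot: [180.0, -0.0, 153.7]
force: [0.7, -0.1, 0.4]
gripper_width: 14.2
gripper_force: 0.0
```

{"op": "apply_moves", "data": {
  "deltas": [
    [-0.036,-0.027,0,-0.1,-1],
    [-0.072,-0.054,0.02,-0.2,-1],
    [-0.108,-0.081,0.05,-0.3,-1],
    [-0.15,-0.113,0.08,-0.4,-1],
    [-0.15,-0.113,0.12,-0.459,-1]
  ]
}}

```text
time_s: 1.6
ee_pos: [543.9, -53.6, 131.9]
ee_rot: [-179.9, 0.5, 180.0]
force: [0.3, 0.8, -1.0]
gripper_width: 0.4
gripper_force: 0.0
```

```bash
python3 - <<'E'
from h import *
im,s=snap('wrist','w1.png'); print(s['time_s'],s['ee_pos'],s['ee_rot'],s['force'])
import pickle; pickle.dump(s,open('s1.pkl','wb'))
E
```

```text
1.6 [543.86412164 -53.61267427 131.85571326] [-179.88643426    0.45837619  179.95325938] [ 0.25959939  0.79271579 -1.01156503]
```

View pics/w1.png

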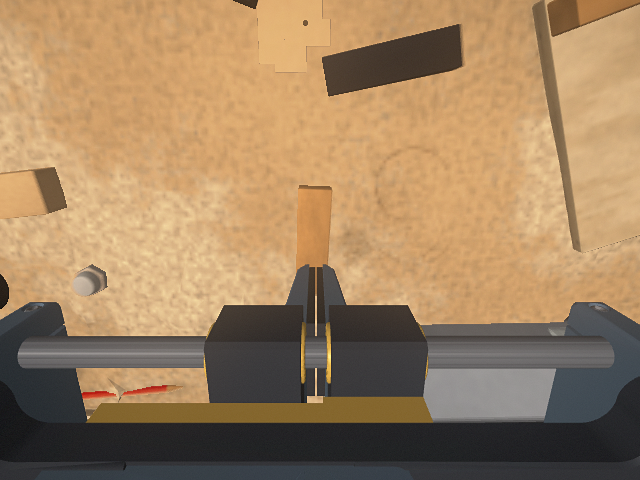

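The wrist view is flipped. It shows the wooden wedge's thick end at (299..332,186), with the body running down to the closed fingertips at about (316,266). The case is the grey area at lower right, mostly hidden by the gripper. Next I'll fit the case pose from the two fixed cameras and the wedge from this picture.

```bash
cat > fit.py <<'E'
from h import *
import pickle; from scipy.optimize import least_squares
s=pickle.load(open('s1.pkl','rb'))
def t(c): return (180+c[0]/2.66-.3,125+c[1]/2.66-.3)
def sc(c): return (240+(c[0]-399)/2.66-.3,150+c[1]/2.66-.3)
obs=[('top',t((23,37)),(90,130,84)),('top',t((313,37)),(90,-130,84)),('top',t((312,235)),(-90,-130,84)),('top',t((20,235)),(-90,130,84)),
('scene',sc((445,97)),(-90,130,84)),('scene',sc((649,190)),(-90,-130,84)),('scene',sc((768,118)),(90,-130,84)),('scene',sc((645,241)),(-90,-130,24)),('scene',sc((767,168)),(90,-130,24))]
def W(p,q): a=np.radians(p[2]);c,d=np.cos(a),np.sin(a); return [p[0]+c*q[0]-d*q[1],p[1]+d*q[0]+c*q[1],q[2]]
f=lambda p:np.concatenate([proj(n,W(p,q))-uv for n,uv,q in obs])
r=least_squares(f,[712,79,2],loss='soft_l1'); print('case',r.x,r.fun.round(1)); print('foot',W(r.x,(-73,-113,84)),'corner',W(r.x,(-90,-130,84)))
for uv,z in [((299,186),22),((332,186),22),((327,267),12),((297,267),12),((301,190),0),((330,190),0)]: print(uv,ray('wrist',uv,z,s).round(1))
print('top thin',[ray('top',t(c),8).round(1) for c in((308,271),(338,271))],'thick',[ray('top',t(c),22).round(1) for c in ((302,376),(329,378))])
print('scene thin top',[ray('scene',sc(c),8).round(1) for c in((637,273),(651,286))],'foot bottom',ray('scene',sc((648,243)),13).round(1))
print('cabinet',ray('top',(330,187),100).round(1),ray('top',(327,160),130).round(1))
E
python3 fit.py
```

```text
case [713.25666109  81.43440069   1.10441497] [-0.6 -0.3  0.7  0.3  0.4  1.5 -1.5  0.9 -2.4 -2.6 -0.6 -1.   4.4 -3.9
  1.1  2.2  3.7 -1.3]
foot [np.float64(642.4482389796326), np.float64(-32.95164460220667), 84] corner [np.float64(625.7790632965964), np.float64(-50.27615273513996), 84]
(299, 186) [504.3 -67.3  22. ]
(332, 186) [504.4 -41.1  22. ]
(327, 267) [577.6 -44.2  12. ]
(297, 267) [577.6 -70.7  12. ]
(301, 190) [511.3 -66.7   0. ]
(330, 190) [511.4 -41.8   0. ]
top thin [array([606.7, -43.9,   8. ]), array([607.4, -71.5,   8. ])] thick [array([509.1, -41.6,  22. ]), array([507.9, -66.1,  22. ])]
scene thin top [array([607.7, -54.2,   8. ]), array([601.9, -75.8,   8. ])] foot bottom [642.1 -35.2  13. ]
cabinet [ 689.7 -124.3  100. ] [ 746.2 -115.5  130. ]
```

{"op": "apply_moves", "data": {
  "deltas": [
    [-0.004,-0.045,0,0,-1],
    [-0.004,-0.045,0.045,0,-1],
    [-0.004,-0.045,0.09,0,-1],
    [-0.004,-0.045,0.117,0,-1],
    [-0.004,-0.045,0.124,0,-1]
  ]
}}

```text
time_s: 2.15
ee_pos: [541.3, -94.1, 4.0]
ee_rot: [179.9, -0.4, 179.9]
force: [0.4, -0.2, 0.9]
gripper_width: 0.4
gripper_force: 0.0
```

{"op": "apply_moves", "data": {
  "deltas": [
    [0,0.004,0,0,-1],
    [0,0.008,0,0,-1],
    [0,0.012,0,0,-1],
    [0,0.015,0,0,-1],
    [0,0.015,0,0,-1]
  ]
}}

```text
time_s: 2.65
ee_pos: [544.5, -79.3, 7.9]
ee_rot: [-180.0, 0.1, 180.0]
force: [0.4, -0.1, 0.4]
gripper_width: 0.3
gripper_force: 0.0
```

```bash
python3 - <<'E'
from h import *
im,s=snap('wrist','w2.png'); print(s['time_s'],s['ee_pos'],s['ee_rot'],s['force'])
E
```

```text
2.65 [544.54596623 -79.30596688   7.94508956] [-1.79988087e+02  1.08778796e-01  1.79997326e+02] [ 0.44145422 -0.12542038  0.40153934]
```

View pics/w2.png

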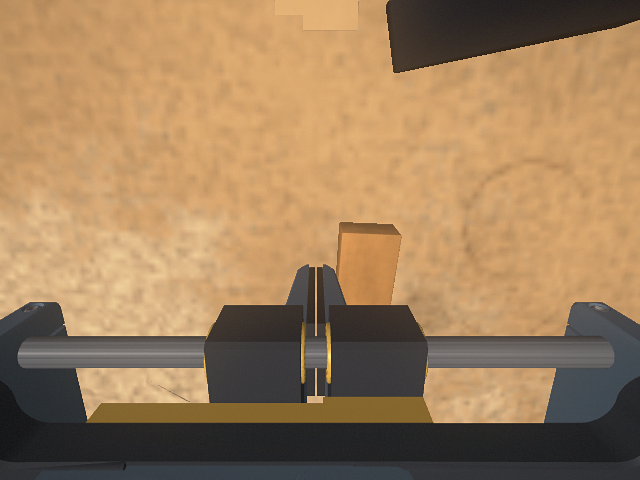

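The fingertips taper to about 8 mm either side. They sit just right of the wedge, whose thick end top edge is at (338..401,234). I'll push it sideways.

{"op": "apply_moves", "data": {
  "deltas": [
    [-0.003,0.004,0,0,-1],
    [-0.003,0.008,0,0,-1],
    [-0.003,0.012,0,0,-1],
    [-0.003,0.016,0,0,-1],
    [-0.003,0.02,0,0,-1]
  ]
}}

```text
time_s: 3.2
ee_pos: [546.9, -59.4, 6.9]
ee_rot: [180.0, -0.0, 180.0]
force: [0.3, -0.2, 0.0]
gripper_width: 0.4
gripper_force: 0.2
```

```bash
python3 - <<'E'
from h import *
s=env.state(); print(s['ee_pos'],s['force'])
import pickle
im,s=snap('wrist','w3.png'); pickle.dump(s,open('s3.pkl','wb')); t=cams.grab_frame('top'); cv2.imwrite('pics/top3.png',t); c=cams.grab_frame('scene'); cv2.imwrite('pics/scene3.png',c)
a=im[200:320,260:420]; 
cv2.imwrite('pics/c3.png',np.hstack([cv2.resize(a,(400,300)),cv2.resize(c[200:300,280:413],(400,300),interpolation=cv2.INTER_CUBIC)]))
E
```

```text
[546.9184013  -59.37654386   6.86916562] [ 0.28103846 -0.22605055  0.0454479 ]
```

View pics/c3.png

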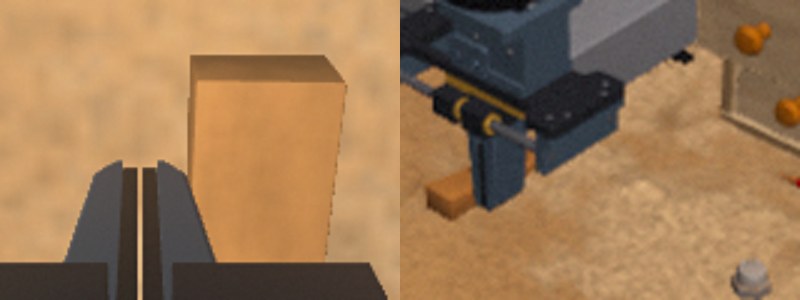

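The wedge now lies flush along the left of the fingertips. Its thick end top edge is at wrist (338..398,233) and its left side runs down to (390,305).

```bash
python3 - <<'E'
from h import *
import pickle; s=pickle.load(open('s3.pkl','rb'))
for uv,z in [((338,232.8),22),((398.4,232.8),22),((336,222),0),((390,222),0)]: print(uv,ray('wrist',uv,z,s).round(1))
# predicted left top edge for candidate yaw
a=ray('wrist',(398.4,232.8),22,s)
for d in (-2,-1,0,1,2):
    x=40; print(d,proj('wrist',a+[x,x*np.tan(np.radians(d)),-.14*x],s).round(1))
E
```

```text
(338, 232.8) [508.7 -49.4  22. ]
(398.4, 232.8) [508.8 -21.7  22. ]
(336, 222) [509.3 -49.1   0. ]
(390, 222) [509.4 -21.1   0. ]
-2 [387.9 305.3]
-1 [389.3 305.3]
0 [390.7 305.3]
1 [392.  305.3]
2 [393.4 305.3]
```

{"op": "apply_moves", "data": {
  "deltas": [
    [0.0,-0.008,0,0,-1],
    [0.03,-0.01,0,0,-1],
    [0.065,-0.01,0,0,-1],
    [0.077,0.008,0,0,-1],
    [0.077,0.024,0,0,-1]
  ]
}}

```text
time_s: 3.85
ee_pos: [467.2, -36.1, 6.8]
ee_rot: [180.0, -0.2, 179.8]
force: [0.1, -0.2, -0.1]
gripper_width: 0.4
gripper_force: 0.0
```

{"op": "apply_moves", "data": {
  "deltas": [
    [-0.01,0,0,0,-1],
    [-0.016,0,0,0,-1],
    [-0.022,0,0,0,-1],
    [-0.027,0,0,0,-1],
    [-0.032,0,0,0,-1]
  ]
}}

```text
time_s: 4.35
ee_pos: [502.6, -36.1, 6.8]
ee_rot: [180.0, -0.0, 179.9]
force: [-0.7, -0.2, -0.3]
gripper_width: 0.5
gripper_force: 0.2
```

{"op": "apply_moves", "data": {
  "deltas": [
    [-0.005,0,0,0,-1],
    [-0.01,0,0,0,-1],
    [-0.015,0,0,0,-1],
    [-0.02,0,0,0,-1],
    [-0.02,0,0,0,-1]
  ]
}}

```text
time_s: 4.85
ee_pos: [523.0, -35.8, 7.0]
ee_rot: [-180.0, 0.1, 180.0]
force: [-0.4, 0.3, 0.7]
gripper_width: 0.3
gripper_force: 0.0
```

```bash
python3 - <<'E'
from h import *
s=env.state(); print(s['ee_pos'],s['force'])
import pickle
im,s=snap('wrist','w4.png'); c=cams.grab_frame('scene'); t=cams.grab_frame('top')
cv2.imwrite('pics/c4.png',np.hstack([cv2.resize(t[190:265,260:360],(400,300),interpolation=cv2.INTER_CUBIC),cv2.resize(c[190:290,280:413],(400,300),interpolation=cv2.INTER_CUBIC)]))
E
```

```text
[522.98786811 -35.75855307   7.00807197] [-0.43690017  0.26822003  0.7326038 ]
```

View pics/c4.png

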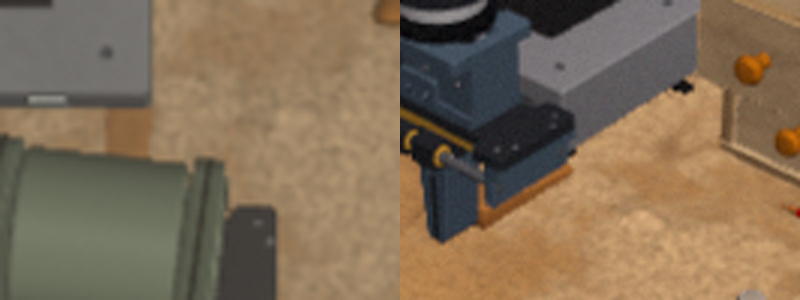

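The wedge, at top crop (105..152,130), runs straight under the case's right front corner. In the scene crop it heads for the foot at (573,160). I'll push on slowly and watch the force.

{"op": "apply_moves", "data": {
  "deltas": [
    [-0.002,0,0,0,-1],
    [-0.004,0,0,0,-1],
    [-0.006,0,0,0,-1],
    [-0.008,0,0,0,-1],
    [-0.008,0,0,0,-1]
  ]
}}

```text
time_s: 5.5
ee_pos: [530.5, -35.8, 7.0]
ee_rot: [180.0, 0.0, 180.0]
force: [0.5, -0.3, 0.7]
gripper_width: 0.6
gripper_force: 0.0
```

{"op": "apply_moves", "data": {
  "deltas": [
    [-0.001,0,0,0,-1],
    [-0.002,0,0,0,-1],
    [-0.003,0,0,0,-1],
    [-0.004,0,0,0,-1],
    [-0.004,0,0,0,-1]
  ]
}}

```text
time_s: 6.0
ee_pos: [534.2, -35.8, 7.0]
ee_rot: [180.0, 0.0, 180.0]
force: [0.2, -0.3, -0.2]
gripper_width: 0.3
gripper_force: 0.0
```

{"op": "apply_moves", "data": {
  "deltas": [
    [-0.001,0,0,0,-1],
    [-0.002,0,0,0,-1],
    [-0.003,0,0,0,-1],
    [-0.004,0,0,0,-1],
    [-0.004,0,0,0,-1]
  ]
}}

```text
time_s: 6.5
ee_pos: [538.2, -35.8, 7.0]
ee_rot: [180.0, 0.0, 180.0]
force: [-0.7, -0.6, 0.2]
gripper_width: 0.5
gripper_force: 0.0
```

{"op": "apply_moves", "data": {
  "deltas": [
    [-0.001,0,0,0,-1],
    [-0.002,0,0,0,-1],
    [-0.003,0,0,0,-1],
    [-0.004,0,0,0,-1],
    [-0.004,0,0,0,-1]
  ]
}}

```text
time_s: 7.0
ee_pos: [542.3, -35.8, 7.0]
ee_rot: [180.0, 0.0, 180.0]
force: [-0.7, -0.2, 1.0]
gripper_width: 0.3
gripper_force: 0.0
```

{"op": "apply_moves", "data": {
  "deltas": [
    [-0.001,0,0,0,-1],
    [-0.002,0,0,0,-1],
    [-0.003,0,0,0,-1],
    [-0.003,0,0,0,-1],
    [-0.003,0,0,0,-1]
  ]
}}

```text
time_s: 7.5
ee_pos: [545.1, -35.8, 6.9]
ee_rot: [180.0, 0.0, 180.0]
force: [-0.3, 1.0, -0.4]
gripper_width: 0.4
gripper_force: 0.0
```

{"op": "apply_moves", "data": {
  "deltas": [
    [-0.001,0,0,0,-1],
    [-0.002,0,0,0,-1],
    [-0.003,0,0,0,-1],
    [-0.003,0,0,0,-1]
  ]
}}

```text
time_s: 7.9
ee_pos: [548.2, -35.8, 7.0]
ee_rot: [180.0, 0.0, 180.0]
force: [0.2, -0.3, -0.5]
gripper_width: 0.5
gripper_force: 0.0
```

{"op": "apply_moves", "data": {
  "deltas": [
    [-0.001,0,0,0,-1],
    [-0.002,0,0,0,-1],
    [-0.003,0,0,0,-1],
    [-0.003,0,0,0,-1]
  ]
}}

```text
time_s: 8.3
ee_pos: [551.2, -35.8, 7.0]
ee_rot: [180.0, 0.0, 180.0]
force: [0.8, 0.0, -0.1]
gripper_width: 0.3
gripper_force: 0.0
```

{"op": "apply_moves", "data": {
  "deltas": [
    [-0.001,0,0,0,-1],
    [-0.002,0,0,0,-1],
    [-0.002,0,0,0,-1]
  ]
}}

```text
time_s: 8.6
ee_pos: [553.2, -35.8, 7.0]
ee_rot: [180.0, 0.0, 180.0]
force: [0.4, -0.3, 0.4]
gripper_width: 0.8
gripper_force: 0.0
```

{"op": "apply_moves", "data": {
  "deltas": [
    [-0.001,0,0,0,-1],
    [-0.002,0,0,0,-1],
    [-0.002,0,0,0,-1]
  ]
}}

```text
time_s: 8.9
ee_pos: [555.2, -35.8, 6.9]
ee_rot: [180.0, 0.0, 180.0]
force: [0.1, -0.8, -1.5]
gripper_width: -0.1
gripper_force: 0.0
```

{"op": "apply_moves", "data": {
  "deltas": [
    [-0.001,0,0,0,-1],
    [-0.002,0,0,0,-1],
    [-0.002,0,0,0,-1]
  ]
}}

```text
time_s: 9.2
ee_pos: [557.3, -35.8, 7.0]
ee_rot: [180.0, 0.0, 180.0]
force: [-0.5, 0.1, 0.6]
gripper_width: 0.2
gripper_force: 0.0
```

```bash
python3 - <<'E'
from h import *
im,s=snap('wrist','w5.png'); c=cams.grab_frame('scene')
print(s['ee_pos'],s['force'])
cv2.imwrite('pics/c5.png',np.hstack([cv2.resize(im[180:330,220:420],(400,300),interpolation=cv2.INTER_CUBIC),cv2.resize(c[190:290,280:413],(400,300),interpolation=cv2.INTER_CUBIC)]))
E
```

```text
[557.26418811 -35.79155919   6.97032408] [-0.52985845  0.05087744  0.55060316]
```

View pics/c5.png

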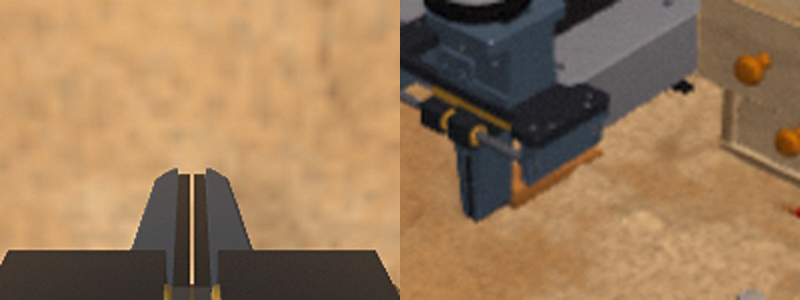

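The wedge is still square against the fingertips, at scene crop (555,175), and not yet tight. I'll continue in small steps.

{"op": "apply_moves", "data": {
  "deltas": [
    [-0.001,0,0,0,-1],
    [-0.002,0,0,0,-1],
    [-0.002,0,0,0,-1]
  ]
}}

```text
time_s: 9.6
ee_pos: [559.2, -35.8, 7.0]
ee_rot: [180.0, 0.0, 180.0]
force: [0.8, -0.5, -1.0]
gripper_width: 0.6
gripper_force: 0.0
```

{"op": "apply_moves", "data": {
  "deltas": [
    [-0.001,0,0,0,-1],
    [-0.002,0,0,0,-1],
    [-0.002,0,0,0,-1]
  ]
}}

```text
time_s: 9.9
ee_pos: [561.3, -35.8, 7.0]
ee_rot: [180.0, 0.0, 180.0]
force: [0.0, -0.0, -0.2]
gripper_width: 0.6
gripper_force: 0.0
```

{"op": "apply_moves", "data": {
  "deltas": [
    [-0.001,0,0,0,-1],
    [-0.002,0,0,0,-1],
    [-0.002,0,0,0,-1]
  ]
}}

```text
time_s: 10.2
ee_pos: [562.7, -35.8, 6.9]
ee_rot: [180.0, -0.0, 180.0]
force: [-1.7, -0.1, 1.4]
gripper_width: 0.7
gripper_force: 0.7
```

{"op": "apply_moves", "data": {
  "deltas": [
    [-0.001,0,0,0,-1],
    [-0.001,0,0,0,-1],
    [-0.001,0,0,0,-1]
  ]
}}

```text
time_s: 10.5
ee_pos: [563.1, -35.7, 6.9]
ee_rot: [180.0, -0.1, 180.0]
force: [-4.0, 0.3, 2.9]
gripper_width: 0.1
gripper_force: 2.0
```

```bash
python3 - <<'E'
from h import *
s=env.state(); print(s['ee_pos'],s['force'])
E
```

```text
[563.13322965 -35.74944113   6.86067813] [-3.98140172  0.26361731  2.89324754]
```

{"op": "apply_moves", "data": {
  "deltas": [
    [-0.001,0,0,0,-1],
    [-0.001,0,0,0,-1],
    [-0.001,0,0,0,-1]
  ]
}}

```text
time_s: 10.8
ee_pos: [563.5, -35.7, 6.8]
ee_rot: [180.0, -0.2, 180.0]
force: [-6.4, -0.4, 4.6]
gripper_width: 0.3
gripper_force: 2.9
```

{"op": "apply_moves", "data": {
  "deltas": [
    [0.005,0,0,0,-1],
    [0.02,0,0,0,-1],
    [0.03,0,-0.03,0,-1],
    [0.03,0,-0.07,0,-1],
    [0.03,0,-0.11,0,-1]
  ]
}}

```text
time_s: 11.3
ee_pos: [535.5, -35.8, 118.0]
ee_rot: [180.0, 0.1, 179.9]
force: [0.9, 0.3, 0.3]
gripper_width: 0.2
gripper_force: 0.0
```

```bash
python3 - <<'E'
from h import *
im,s=snap('wrist','w6.png'); c=cams.grab_frame('scene'); cv2.imwrite('pics/scene6.png',c); t=cams.grab_frame('top'); cv2.imwrite('pics/top6.png',t)
print(s['ee_pos'],s['force'])
cv2.imwrite('pics/c6.png',np.hstack([cv2.resize(t[125:275,180:330],(400,400),interpolation=cv2.INTER_CUBIC),cv2.resize(c[150:300,240:390],(400,400),interpolation=cv2.INTER_CUBIC)]))
E
```

```text
[535.48375439 -35.76584145 118.01955324] [0.8885089  0.25870206 0.31876567]
```

View pics/c6.png

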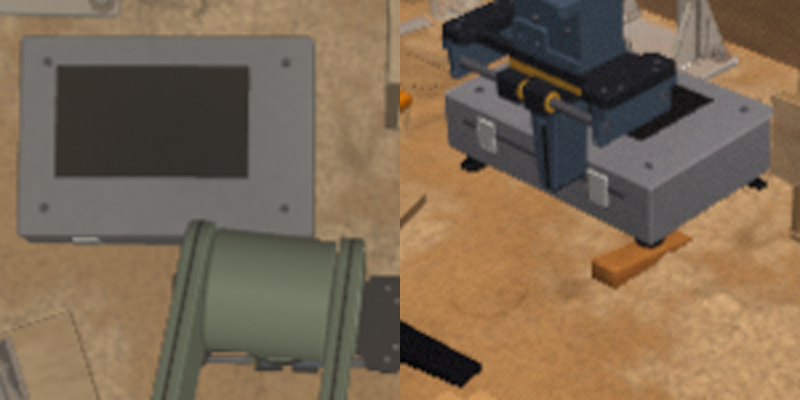

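The case stands as before, and the wedge is gripped under the near right foot at crop (650,240). Now I'll move over the press point at about (642,-34).

{"op": "apply_moves", "data": {
  "deltas": [
    [-0.035,0.002,0,0,-1],
    [-0.07,0.002,0,0,-1],
    [-0.107,0.002,0,0,-1],
    [-0.107,0.002,0.015,0,-1],
    [-0.107,0.002,0.025,0,-1]
  ]
}}

```text
time_s: 11.95
ee_pos: [642.0, -33.7, 89.1]
ee_rot: [180.0, -0.1, 180.0]
force: [-1.1, -0.3, 0.3]
gripper_width: 0.3
gripper_force: 0.0
```

{"op": "apply_moves", "data": {
  "deltas": [
    [0,0,0.003,0,-1],
    [0,0,0.005,0,-1],
    [0,0,0.007,0,-1],
    [0,0,0.008,0,-1],
    [0,0,0.008,0,-1]
  ]
}}

```text
time_s: 12.45
ee_pos: [642.0, -33.9, 84.4]
ee_rot: [180.0, 0.0, 180.0]
force: [-0.7, 0.8, -0.5]
gripper_width: 0.3
gripper_force: 0.0
```

{"op": "apply_moves", "data": {
  "deltas": [
    [0,0,0.001,0,-1],
    [0,0,0.001,0,-1],
    [0,0,0.001,0,-1]
  ]
}}

```text
time_s: 12.75
ee_pos: [642.2, -33.9, 84.2]
ee_rot: [-180.0, 0.1, 180.0]
force: [-2.4, -0.0, 6.2]
gripper_width: 0.4
gripper_force: 2.7
```

{"op": "apply_moves", "data": {
  "deltas": [
    [0,0,0.001,0,-1],
    [0,0,0.001,0,-1],
    [0,0,0.001,0,-1]
  ]
}}

```text
time_s: 13.05
ee_pos: [642.1, -33.9, 84.1]
ee_rot: [-180.0, 0.1, 180.0]
force: [-3.1, -0.5, 10.0]
gripper_width: 0.5
gripper_force: 4.9
```

{"op": "apply_moves", "data": {
  "deltas": [
    [0,0,0.001,0,-1],
    [0,0,0.001,0,-1],
    [0,0,0.001,0,-1],
    [0,0,0.001,0,-1]
  ]
}}

```text
time_s: 13.45
ee_pos: [642.1, -33.9, 84.1]
ee_rot: [-180.0, 0.1, 180.0]
force: [-5.1, -0.1, 13.7]
gripper_width: 0.2
gripper_force: 7.0
```

```bash
python3 - <<'E'
from h import *
a=cams.grab_frame('top'); s=env.state(); print(s['ee_pos'],s['force'])
b=cv2.imread('pics/top1.png'); A=a[128:215,182:255]; B=b[128:215,182:255]
print(cv2.phaseCorrelate(*(cv2.cvtColor(q,6).astype('f4') for q in (B,A))))
E
```

```text
[642.1106304  -33.95184766  84.01514364] [-4.38113499  0.37805209 13.54421411]
((0.5021099532634707, -0.025162914611804865), 0.7172970241264061)
```

{"op": "apply_moves", "data": {
  "deltas": [
    [0,0,0.0004,0,-1],
    [0,0,0.0004,0,-1],
    [0,0,0.0004,0,-1],
    [0,0,0.0004,0,-1]
  ]
}}

```text
time_s: 13.9
ee_pos: [642.1, -34.0, 84.0]
ee_rot: [-180.0, 0.1, 180.0]
force: [-5.3, 0.3, 15.8]
gripper_width: 0.5
gripper_force: 7.9
```

```bash
python3 - <<'E'
from h import *
s=env.state(); print(s['ee_pos'],s['force'])
if 13<s['force'][2]<18: print(env.job_done())
E
```

```text
[642.09114348 -33.96998353  83.99037583] [-5.29517456  0.29261738 15.78956411]
the job is handed in; nothing more can be done
None
```

The wedge is pushed in under the short foot; pressed with about 15.8 N, the lid over that corner gave only about 0.2 mm, and the job was handed in at 13.9 s while still pressing.

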